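# Refit the strainer of a bench suction unit and lock its bayonet cap

## Task

The strainer of the small bench suction unit has been rinsed and has to go back: set the strainer basket upright into the unit's round mouth so that it rests in the sprung cup inside, then fit the cap over it: feel for the two slots of the collar with the lugs of the cap, push the cap down against the spring and turn it clockwise, nearly a quarter turn, until it stops and clicks up into its locked place, and let go. Work gently, never loading the unit with more than about 40 N, and leave the glass dish, the dropper bottle and the bur stand where they are.

Things in the scene. Friction and masses are not known exactly. Their poses are not given: they have to be found in the camera images.
- suction_unit: Bench suction unit, a white box on a grey base, fixed, level. Origin on its underside, under the mouth's axis. Housing x -62 to 78, y -58 to 116 mm, 70 mm tall; slotted motor cover at +y, top 81 mm; switch and dial on the -x side, two hose nipples at +x out to x 107.
- mouth (a point): Centre of the round mouth, 84 mm up, level with the top of its aluminium collar (71 mm wide, bore 49 mm). Two oppopoint slots, 13.9 mm wide with a dot beside each, cut the collar's lip near the unit's +y and -y, but the collar is clamped in up to 26 degrees off either way, which no pose shows. The lugs pass within about 4 degrees of a slot's middle.
- lip (a point): On the mouth's axis, level with the underside of the lip, 6.5 mm below the mouth. Under the lip the lugs run from the slots clockwise (seen from above) to two notches 75 degrees on, 3 mm deep upward into the lip (a bar mark on the collar above each), and meet a stop at about 80 degrees. At the stop the wrist feels a moment of 0.3 N m or more about the vertical.
- sprung_cup (a point): Floor of the black sprung cup deep in the mouth (unpressed), 45.5 mm up: 43 mm wide inside, wall 4 mm high. The strainer stands in it. It yields downward up to 15 mm: 3 N to start, then 0.5 N per mm, and pushes strainer and cap back up. The point does not move with it.
- strainer: Steel strainer basket, 50 g, upright on the desk. Origin at the centre of its underside. Perforated cup 38 mm wide, foot bevelled 3 mm; rim 42 mm wide, bevelled below, top at z 26 mm; grey grip tab on the axis, z 26 to 56, 10 mm thick along x, 16 mm wide along y. Resting in the sprung cup its tab stands 17.5 mm above the mouth. Goes in at any yaw.
- cap: Grey bayonet cap, 95 to 160 g, standing on its plug. Origin at the plug's foot, centre. Height of the foot above the desk: 75 mm with the lugs on top of the lip; 71.5 lugs in the slots, foot resting on the unpressed strainer; 63.5 or less to turn under the lip; 62 brim on the collar (rigid); 66.5 locked, lifted into the notches by the spring.
- cap_lugs (a point): On the cap's axis, 11.5 mm above its foot, at mid-height of its two lugs, which point along the cap's +y and -y: 10 mm wide, 5 mm tall, undersides bevelled, tips 28.5 mm from the axis. The cap fits either half turn. Plug 45 mm wide, foot bevelled 3 x 4 mm, hollow (29 mm wide, 32 mm deep) over the strainer's tab; brim 68 mm wide, z 22 to 29 mm.
- cap_bar (a point): Middle of the cap's grip bar, 48 mm above its foot, on the axis: bar along the cap's y, 12 mm thick along x, 50 mm long, 22 mm tall (z 37 to 59 mm over the foot), on a dome 54 mm wide.
- dappen_dish: Bystander: small clear glass dappen dish, 32 mm wide, 25 tall. Origin at the centre of its underside.
- dropper_bottle: Bystander: dark dropper bottle with a white cap, 21 mm wide, 58 tall. Origin at the centre of its underside.
- bur_stand: Bystander: white block with eight upright burs, 30 x 62 x 34 mm. Origin at the centre of its underside.
Things that resemble listed ones, but are neither listed nor needed, are in the scene too. There is more than one size of the strainer; the job needs the middle-sized.

How it is judged:
On the way:
1. the strainer basket rests upright in the sprung cup inside the mouth (horizontal distance between strainer and mouth below 0.004 m and z of strainer in the frame of suction_unit between 0.0425 and 0.0475 m and angle between strainer's own z axis and vertical below 0.08 rad), for 0.2 s.
At the end, for the whole second after the job is handed in: The cap is locked: let go, at rest, upright within 3 degrees, within 3 mm of the mouth's axis, its foot 65.2 to 68.5 mm above the unit's underside (lugs up in their notches). Under it sits the strainer, within 4 mm of the axis, its underside at 38 to 43 mm (z of cap in the frame of suction_unit between 0.0652 and 0.0685 m and horizontal distance between cap and mouth below 0.003 m and angle between cap's own z axis and vertical below 0.05 rad and horizontal distance between strainer and mouth below 0.004 m and z of strainer in the frame of suction_unit between 0.038 and 0.043 m and linear speed of cap below 0.01 m/s); the robot touches nothing.
It fails at once if the suction unit is loaded with more than 60 N (contact force between suction_unit and anything else above 60 N).
It fails at once if the glass dish is moved more than 2 cm or tipped (distance of dappen_dish from where it was at the start of the episode above 0.02 m or angle between dappen_dish's own z axis and vertical above 0.4 rad).
It fails at once if the dropper bottle is moved more than 2 cm or tipped (distance of dropper_bottle from where it was at the start of the episode above 0.02 m or angle between dropper_bottle's own z axis and vertical above 0.4 rad).
It fails at once if the bur stand is moved more than 2 cm or tipped (distance of bur_stand from where it was at the start of the episode above 0.02 m or angle between bur_stand's own z axis and vertical above 0.4 rad).
It also fails if it takes over 72 s, if anything falls off the work surface, if the arm or the gripper's body presses on something with over 40 N, if the wrist force passes 120 N, or if a joint passes its speed limit or range.

## Robot

A 6-joint arm with a two-finger parallel gripper is mounted at the origin on a cart in front of the work surface, level with it; the furniture and walls round the work are solid. World frame = base frame: x ahead of the robot, y to its left, z up, the work surface at z = 0. Lengths are in m, angles in rad, forces in N, time in s.
With the tool pointing down it reaches from about 0.425 to 0.95 m from the base axis. Payload 3.5 kg.
Tool frame: the origin (TCP) lies between the finger pads; the fingertips stand 22 mm ahead of it and the grasp point (between the pads) lies 3 mm ahead of it (ctrl.nose_length is the z of the fingertips in the tool frame, in m); z points along the fingers, y is the line along which they close (so a half turn about z gives the same grasp; the last joint's range is limited). The gripper opens to 85 mm and grips with 20 to 120 N. Pads are 22 mm wide; open, the fingers measure 114 mm over their backs; the gripper's body (76 mm by 85 mm) begins 54 mm behind the grasp point. The pads swing forward as they close: fully open they stand 13 mm farther back than shut.
Start: joints at [-1.433, 0.286, 1.577, -0, 1.279, -0.15], TCP at [0.192, -0.647, 0.253] pointing down, gripper open.
Joint ranges: [-2.77, 2.77], [-0.9, 2.22], [0.21, 2.48], [-1.53, 4.67], [0.24, 2.81], [-2.84, 2.84]. Speed limits (rad/s): [2.79, 2.79, 3.14, 3.14, 3.14, 3.14].

## Interface

Orientations are given as a unit quaternion [x, y, z, w].
In Python, from plant import ctrl gives the robot as it stands. The module is installed in compiled form; this text tells all that it offers.
- The arm moves only by the tool send_rows, never from a script. Its argument "rows" is text: rows parted by semicolons, each of 7 numbers parted by spaces: the turn, a rotation vector about the tool's x, y, z in degrees, then the shift along the tool's x, y, z in mm, then the opening, from -1 (shut) to 1 (fully open). A call has 1 to 8 rows; each row is the pose to reach, as a shift and turn from the pose commanded when the call began, along the tool's axes at that moment; what a row does not reach only later rows make up. A row lasts 1/8 s, in which the tool goes at most 62.5 mm and 10.7 degrees, less where a joint would pass 70% of its speed; a pose out of reach is approached as far as the arm can. A call with a gripper value outside its range is refused whole. The fingers move at their own pace and stop on an object; "grip_force" is the grip in N (left out, the last holds). Time passes only in rows, so rows that repeat a pose let the fingers close. It gives the time, the measured TCP pose, the force, the opening and the grip force at its end, in the units of the state.
- ctrl.get_state(): the state, without advancing time (a new reading comes with each control period).
- ctrl.read_camera(name): name is "scene" or "side" or "wrist"; returns a dict with "color" (480x640x3 uint8, red, green, blue), "fx", "fy", "cx", "cy" (pixels), "D" ([k1, k2, p1, p2, k3] as OpenCV has them; the pictures are not rectified), "extrinsics" (4x4, takes a point from world to camera coordinates). Camera axes: x right, y down, z forward; pixel columns grow to the right and rows downward; lengths in m; the calibration is good to about 2 mm. A picture is of the moment at which its call begins. There is no depth.
- ctrl.sign_off(): hands the job in; it is judged then, once.
Trained networks look in a picture, given as the dict that the camera call returned (one of the last four; its "shot" number tells which), for a name from the list of things; names that differ only in an ending like _2 or _b are one class to them, and where a whole thing is asked for, a point or a joint stands for the part that bears it (a point fixed in the world has none). Each returns a list of dicts, best first, with "p" (0 to 1); they miss things now and then, are a little off and sometimes report something else, mostly with a low value. They report only what shows in the picture. A call takes as long as a camera call. They do not tell look-alikes from the thing itself.
- ctrl.look_for(picture, target): "position" ([x, y, z] in m, in the coordinates of the camera as it stood for that picture, good to about 4 mm: the middle of the surface that is visible of it).
The state is a dict: "time": time; "qpos": joint angles; "dq": joint speeds; "joint_efforts": joint torques, N m; "eef_pos": TCP position; "tcp_rot": TCP orientation; "contact_force": force on the tool from outside, world axes, zero at the start; "wrist_torque": the same for the moment, N m; "opening": opening from 0.0 (shut) to 1.0 (fully open); "finger_force": force on a finger pad.
Only numpy, scipy, OpenCV 4.12 (cv2) and the standard library are available. Lean on these libraries where they do the work, as an engineer would, in place of code of your own. Each camera call takes 0.05 s, during which the arm holds its last target. There are 200 camera calls.

## Working session

There is one attempt and no reset: what is moved stays moved. The work goes in short steps, Python scripts to look and compute and a tool call to move; the robot and the scene stay as the last step left them, time stands still between calls to the robot, and variables do not carry over. Pictures are saved under pics/ and viewed, at most 11 in all, crops included, and the job is handed in when it is done.

Besides the shell and the picture viewer there is one more tool, called after "Emit:" as name(argument=value, ...) on one line, values as JSON. send_rows: Moves the arm, as the interface text tells. Its arguments: {"type":"object","properties":{"rows":{"type":"string"},"grip_force":{"type":"number"}},"required":["rows"]}

```bash
mkdir -p pics
cat > h.py <<'E'
import numpy as np, cv2
from plant import ctrl
def W(pic,p):
    E=np.array(pic["extrinsics"]);return E[:3,:3].T@(np.array(p)-E[:3,3])
def K(p): return np.array([[p["fx"],0,p["cx"]],[0,p["fy"],p["cy"]],[0,0,1.]])
def proj(p,X):
    E=np.array(p["extrinsics"]);r=cv2.Rodrigues(E[:3,:3])[0]
    return cv2.projectPoints(np.array(X,float).reshape(-1,1,3),r,E[:3,3],K(p),np.array(p["D"],float))[0][:,0]
def ray(p,uv,z):
    E=np.array(p["extrinsics"]);n=cv2.undistortPoints(np.array(uv,float).reshape(-1,1,2),K(p),np.array(p["D"],float))[:,0]
    d=np.c_[n,np.ones(len(n))]@E[:3,:3];c=-E[:3,:3].T@E[:3,3]
    return c+d*((z-c[2])/d[:,2])[:,None]
def save(p,n,crop=None,s=1):
    im=p["color"][:,:,::-1]
    if crop: x0,y0,x1,y1=crop;im=im[y0:y1,x0:x1]
    cv2.imwrite(n,cv2.resize(im,None,fx=s,fy=s,interpolation=cv2.INTER_CUBIC))
E
python3 - <<'E'
from h import *
np.set_printoptions(precision=4,suppress=True)
for c in ["scene","side"]:
    p=ctrl.read_camera(c);save(p,f"pics/{c}0.png")
    for t in ["suction_unit","strainer","cap","dappen_dish","dropper_bottle","bur_stand"]+(["mouth"] if c=="scene" else []):
        try:
            for d in ctrl.look_for(p,t)[:4]:
                w=W(p,d["position"]);print(c,t,round(d["p"],2),w,proj(p,w)[0].round())
        except Exception as e: print(t,e)
s=ctrl.get_state();print(s)
E
```

```text
scene suction_unit 0.85 [0.4522 0.1972 0.0703] [215. 319.]
scene suction_unit 0.43 [ 0.4355 -0.2746  0.0332] [384. 223.]
scene strainer 0.87 [ 0.544  -0.2683  0.0359] [339. 211.]
scene strainer 0.6 [ 0.4981 -0.1465  0.0301] [325. 241.]
scene strainer 0.5 [ 0.5368 -0.074   0.0232] [287. 254.]
scene cap 0.97 [ 0.4314 -0.2744  0.0348] [386. 223.]
scene dappen_dish 0.63 [ 0.5956 -0.1902  0.0197] [299. 225.]
scene dropper_bottle 0.69 [ 0.6026 -0.052   0.0331] [254. 245.]
scene bur_stand 0.56 [ 0.3535 -0.1434  0.0164] [388. 268.]
scene mouth 0.93 [0.452  0.2001 0.0665] [214. 322.]
side suction_unit 0.95 [0.4522 0.2053 0.0669] [214. 332.]
side strainer 0.81 [ 0.504  -0.1429  0.0235] [327. 246.]
side strainer 0.58 [ 0.5451 -0.2634  0.0327] [341. 214.]
side cap 0.62 [ 0.4355 -0.2721  0.0335] [393. 225.]
side dappen_dish 0.64 [ 0.5924 -0.1909  0.0171] [300. 229.]
side dropper_bottle 0.77 [ 0.6035 -0.0503  0.0297] [250. 248.]
side bur_stand 0.82 [ 0.3622 -0.1449  0.0132] [401. 272.]
{'time': 0.75, 'qpos': array([-1.433 ,  0.2862,  1.5767,  0.    ,  1.2786, -0.15  ]), 'dq': array([ 0.0011, -0.0015,  0.0011,  0.001 ,  0.0013,  0.001 ]), 'joint_efforts': array([  0.0009, -40.5869, -29.2896,  -0.    ,   0.0004,   0.    ]), 'eef_pos': array([ 0.1916, -0.6472,  0.2534]), 'tcp_rot': array([0.9897, 0.1434, 0.    , 0.0001]), 'contact_force': array([-0.1712,  0.274 ,  0.5834]), 'wrist_torque': array([-0.0186,  0.0413,  0.011 ]), 'finger_force': 0.0, 'opening': 1.0026774320228897}
```

View scene.

View pics/scene0.png

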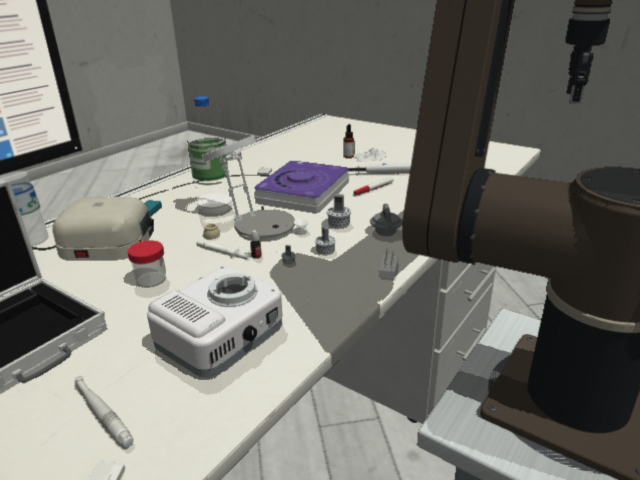

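View pics/side0.png

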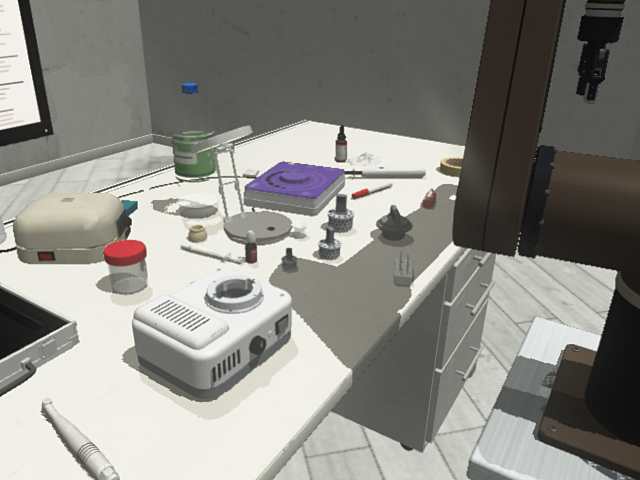

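```bash
cat >> h.py <<'E'
from scipy.spatial.transform import Rotation as R
def tgt(pos,yaw=None):
    "shift in tool axes (mm) and tool-z turn (deg) to get to pos with tool x at world yaw (mod 180)"
    s=ctrl.get_state();r=R.from_quat(s["tcp_rot"]);M=r.as_matrix()
    y=np.degrees(np.arctan2(M[1,0],M[0,0]));d=M.T@(np.array(pos)-s["eef_pos"])*1000
    print("pos",s["eef_pos"].round(4),"yaw",round(y,2),"tilt",M[:,2].round(4),"q6",round(float(s["qpos"][5]),2),"t",round(s["time"],2))
    print("shift",d.round(1),"turn",None if yaw is None else round((y-yaw+90)%180-90,1))
E
python3 - <<'E'
from h import *
np.set_printoptions(precision=4,suppress=True)
tgt([0.5,-0.17,0.25],0)
p=ctrl.read_camera("wrist");s=ctrl.get_state()
E=np.array(p["extrinsics"]);T=np.eye(4);T[:3,:3]=R.from_quat(s["tcp_rot"]).as_matrix();T[:3,3]=s["eef_pos"]
print(E@T,p["fx"])
E
```

```text
pos [ 0.1916 -0.6472  0.2534] yaw 16.49 tilt [ 0.     -0.0001 -1.    ] q6 -0.15 t 0.75
shift [ 431.2 -370.1    3.4] turn 16.5
[[ 0.0016  1.     -0.0005 -0.0005]
 [-0.952   0.0014 -0.3062  0.0381]
 [-0.3062  0.0009  0.952   0.1378]
 [ 0.      0.      0.      1.    ]] 360.5200546576207
```

Emit:
send_rows(rows="5 0 0 40 -35 0 1;0 0 0 86 -74 0 1;0 0 0 130 -111 0 1;0 0 4 173 -148 0 1;0 0 8 216 -185 0 1;0 0 12 259 -222 0 1;0 0 16 302 -259 0 1;0 0 16 345 -296 0 1")

```text
time: 1.8
eef_pos: [0.4392, -0.2639, 0.2537]
tcp_rot: [1.0, 0.004, 0.0, 0.0]
contact_force: [0.1, -0.5, -0.4]
opening: 1.004
finger_force: 0.0
```

Emit:
send_rows(rows="0 0 0 25 -60 0 1;0 0 0 25 -90 0 1;0 0 0 25 -90 0 1")

```text
time: 2.17
eef_pos: [0.4628, -0.1733, 0.2535]
tcp_rot: [1.0, 0.006, 0.0, 0.0]
contact_force: [-0.7, -0.7, -0.4]
opening: 1.001
finger_force: 0.0
```

Run:
```python
from h import *
np.set_printoptions(precision=4,suppress=True)
tgt([0.5,-0.15,0.25],0)
p=ctrl.read_camera("wrist");save(p,"pics/w1.png")
import pickle;pickle.dump(p,open("w1.pkl","wb"))
for t in ["strainer","cap","cap_bar","dappen_dish","bur_stand"]:
    for d in ctrl.look_for(p,t)[:4]:
        w=W(p,d["position"]);print(t,round(d["p"],2),w,proj(p,w)[0].round())
```

```text
pos [ 0.4628 -0.1733  0.2535] yaw 0.71 tilt [ 0.0003 -0.0002 -1.    ] q6 0.99 t 2.17
shift [ 37.5 -22.9   3.5] turn 0.7
strainer 0.83 [ 0.5499 -0.2671  0.0354] [423. 114.]
strainer 0.72 [ 0.5431 -0.0804  0.0174] [218. 119.]
cap 0.74 [ 0.6105 -0.0669  0.0362] [191.  33.]
cap 0.73 [ 0.4523 -0.2941  0.0334] [440. 220.]
cap_bar 0.6 [ 0.4509 -0.2923  0.0372] [439. 222.]
dappen_dish 0.81 [ 0.6023 -0.1947  0.0169] [342.  51.]
bur_stand 0.96 [ 0.3737 -0.1592  0.0127] [302. 283.]
```

View pics/w1.png

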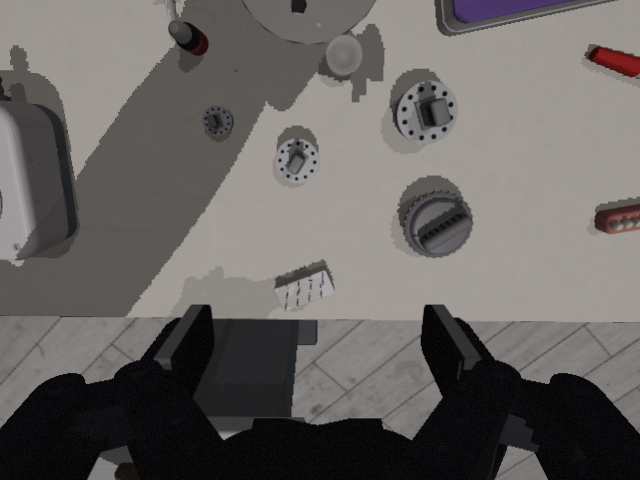

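Run:
```python
from h import *
import pickle
np.set_printoptions(precision=4,suppress=True)
p=pickle.load(open("w1.pkl","rb"))
a=cv2.resize(p["color"][115:210,250:345,::-1],(400,400),interpolation=cv2.INTER_CUBIC)
b=cv2.resize(p["color"][180:275,390:485,::-1],(400,400),interpolation=cv2.INTER_CUBIC)
cv2.imwrite("pics/c1.png",np.hstack([a,b]))
for uv in [(274,161),(320,161),(203,121),(233,121),(397,112),(457,112)]: print(uv,ray(p,[uv],.026)[0])
```

```text
(274, 161) [ 0.5057 -0.1327  0.026 ]
(320, 161) [ 0.5063 -0.1762  0.026 ]
(203, 121) [ 0.5409 -0.0684  0.026 ]
(233, 121) [ 0.5413 -0.0959  0.026 ]
(397, 112) [ 0.5511 -0.2455  0.026 ]
(457, 112) [ 0.552  -0.3002  0.026 ]
```

View pics/c1.png

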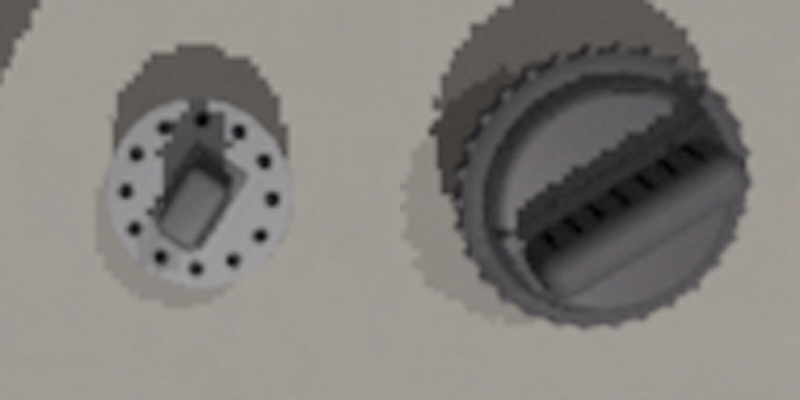

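Run:
```python
from h import *
import pickle
np.set_printoptions(precision=4,suppress=True)
p=pickle.load(open("w1.pkl","rb"))
print("rim",ray(p,[(297.3,160.8)],.026),"tabtop",ray(p,[(296.5,164.2)],.056))
print("cap brim",ray(p,[(438.5,223.9)],.026),"bar ends/top",ray(p,[(390+140/4.21,180+278/4.21),(390+345/4.21,180+175/4.21)],.059))
print("end tab",ray(p,[(250+177/4.21,115+240/4.21),(250+216/4.21,115+173/4.21)],.056))
p=ctrl.read_camera("scene");q=ctrl.read_camera("side")
print(ray(p,[(232,286)],.084),ray(q,[(234,291)],.084))
tgt([0.506,-0.154,0.12],-27)
```

```text
rim [[ 0.5062 -0.1547  0.026 ]] tabtop [[ 0.5063 -0.1556  0.056 ]]
cap brim [[ 0.4462 -0.2956  0.026 ]] bar ends/top [[ 0.4339 -0.2724  0.059 ]
 [ 0.4578 -0.3139  0.059 ]]
end tab [[ 0.4996 -0.1517  0.056 ]
 [ 0.5133 -0.1597  0.056 ]]
[[0.4765 0.1353 0.084 ]] [[0.474  0.1411 0.084 ]]
pos [ 0.4625 -0.1762  0.2533] yaw 0.4 tilt [-0.0002  0.     -1.    ] q6 0.99 t 2.58
shift [ 43.7 -21.9 133.3] turn 27.4
```

Emit:
send_rows(rows="0 0 10 20 -10 40 0;0 0 20 43.5 -21 90 0;0 0 29 43.5 -21 140 0;0 0 29 43.5 -21 160 0;0 0 29 43.5 -21 160 0")

```text
time: 3.2
eef_pos: [0.5045, -0.1536, 0.0911]
tcp_rot: [0.969, -0.247, -0.002, -0.001]
contact_force: [-0.1, -0.3, 0.4]
opening: 0.502
finger_force: 0.0
```

Run:
```python
from h import *
tgt([0.5063,-0.1552,0.056],-29)
p=ctrl.read_camera("wrist");save(p,"pics/w2.png")
```

```text
pos [ 0.5045 -0.1536  0.0911] yaw -28.55 tilt [-0.0045  0.0024 -1.    ] q6 1.58 t 3.2
shift [ 2.5  0.5 35.1] turn 0.5
```

View pics/w2.png

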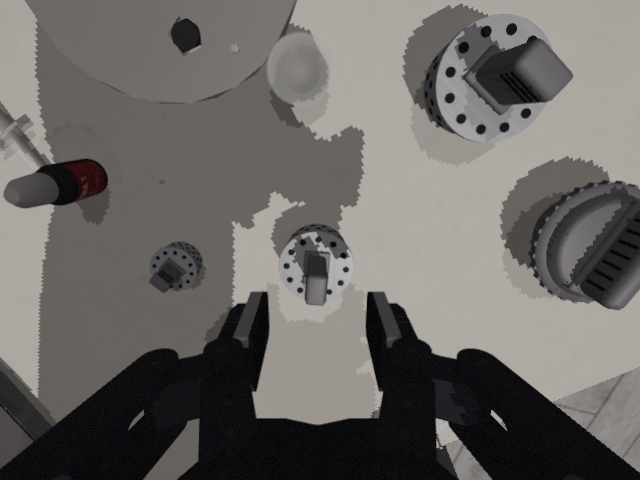

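Run:
```python
from h import *
p=ctrl.read_camera("wrist")
print(ray(p,[(316,263)],.026),ray(p,[(316,291)],.056),p["cx"])
```

```text
[[ 0.5093265 -0.1560567  0.026    ]] [[ 0.50721117 -0.15499143  0.056     ]] 317.08251471259484
```

Emit:
send_rows(rows="0 0 0 4 0 18 0;0 0 0 4 0 35 0;0 0 0 4 0 35 0;0 0 0 4 0 35 -0.9;0 0 0 4 0 35 -0.9;0 0 0 4 0 35 -0.9;0 0 0 4 0 35 -0.9", grip_force=30)

```text
time: 4.18
eef_pos: [0.5101, -0.1561, 0.0592]
tcp_rot: [0.969, -0.246, 0.001, 0.0]
contact_force: [0.6, -0.0, 3.1]
opening: 0.107
finger_force: 33.2
```

Emit:
send_rows(rows="0 0 0 0 0 -60 -0.9;0 0 0 0 0 -120 -0.9;0 0 0 -40 -42 -150 -0.9;0 0 0 -80 -84 -150 -0.9;0 0 0 -120 -126 -150 -0.9;0 0 0 -160 -168 -150 -0.9;0 0 0 -195 -205 -150 -0.9;0 0 0 -230 -242 -150 -0.9")

```text
time: 5.18
eef_pos: [0.4218, 0.1682, 0.2081]
tcp_rot: [0.969, -0.246, -0.0, 0.0]
contact_force: [0.4, 0.5, -0.5]
opening: 0.107
finger_force: 32.7
```

Emit:
send_rows(rows="0 0 0 0 0 0 -0.9;0 0 0 0 0 0 -0.9")

```text
time: 5.42
eef_pos: [0.4226, 0.1665, 0.208]
tcp_rot: [0.969, -0.246, -0.0, 0.0]
contact_force: [0.2, 0.4, -0.5]
opening: 0.107
finger_force: 32.7
```

Run:
```python
from h import *
import pickle
tgt([0.475,0.138,0.2],-29)
p=ctrl.read_camera("wrist");save(p,"pics/w3.png");pickle.dump(p,open("w3.pkl","wb"))
for t in ["mouth","suction_unit"]:
    for d in ctrl.look_for(p,t)[:4]:
        w=W(p,d["position"]);print(t,round(d["p"],2),w,proj(p,w)[0].round())
```

```text
pos [0.4226 0.1665 0.208 ] yaw -28.47 tilt [-5.e-04 -5.e-04 -1.e+00] q6 2.22 t 5.42
shift [59.6  0.1  8. ] turn 0.5
mouth 0.94 [0.50092058 0.15616271 0.06913975] [275. 130.]
suction_unit 0.59 [0.49253104 0.15807315 0.06361383] [280. 142.]
```

View pics/w3.png

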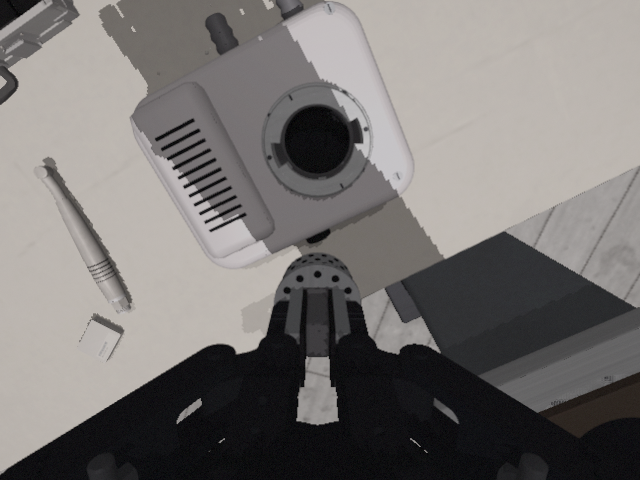

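Run:
```python
from h import *
import pickle
p=pickle.load(open("w3.pkl","rb"))
a=cv2.resize(p["color"][70:210,252:382,::-1],None,fx=4.2,fy=4.2,interpolation=cv2.INTER_CUBIC)
cv2.imwrite("pics/c3.png",a)
c=ray(p,[(317,140)],.084)[0];print(c)
print("circle px",proj(p,[c+.0355*np.array([np.cos(t),np.sin(t),0]) for t in np.arange(0,6.28,.785)]).round(1))
T=R.from_quat(ctrl.get_state()["tcp_rot"]).as_matrix();e=ctrl.get_state()["eef_pos"]
for dx in (-.004,-.002,0,.002):
  print(dx,proj(p,[e+T@[dx+.021*np.cos(t),.021*np.sin(t),.0332] for t in (0,np.pi/2,-np.pi/2)]+[e+T@[dx,0,.0592]]).round(1).tolist())
for t in range(0,360,45): pass
```

```text
[0.48180955 0.13394593 0.084     ]
circle px [[290.1  88.4]
 [264.2 123.7]
 [270.2 166.1]
 [302.  191.6]
 [341.8 187.6]
 [368.4 156. ]
 [366.  112.8]
 [333.4  83.7]]
-0.004 [[317.3, 262.5], [361.5, 304.0], [272.6, 303.7], [317.1, 280.8]]
-0.002 [[317.3, 258.4], [361.7, 300.2], [272.5, 299.9], [317.1, 277.4]]
0 [[317.3, 254.2], [361.9, 296.4], [272.4, 296.1], [317.1, 274.0]]
0.002 [[317.4, 250.0], [362.1, 292.5], [272.2, 292.2], [317.1, 270.5]]
```

View pics/c3.png

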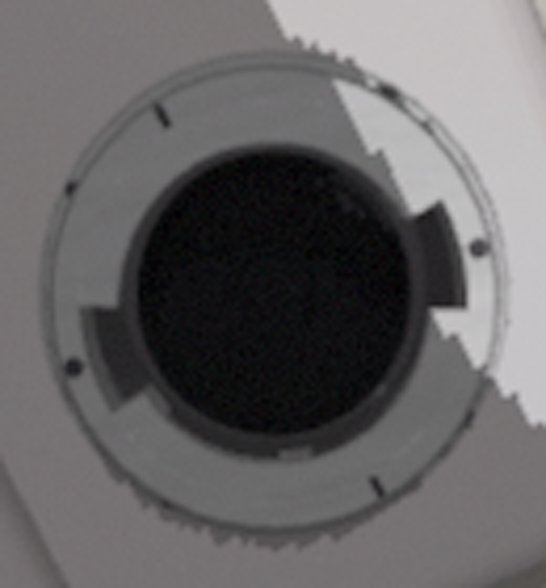

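Run:
```python
from h import *
import pickle
np.set_printoptions(precision=4,suppress=True)
p=pickle.load(open("w3.pkl","rb"))
c=ray(p,[(317.2,141.2)],.084)[0];print("mouth",c)
P=lambda l:ray(p,[(252+x/4.2,70+y/4.2) for x,y in l],.084)
for n,l in dict(slotR=[(440,203),(464,306)],slotL=[(82,309),(115,411)],bars=[(163,114),(377,487)],dots=[(73,368),(479,247)]).items():
    w=P(l);d=w-c;print(n,np.degrees(np.arctan2(d[:,1],d[:,0])).round(1),(np.hypot(d[:,0],d[:,1])*1e3).round(1),"mid",w.mean(0)[:2])
g=p["color"].mean(2);print(g[244:310:1,315:320].mean(1).round(0).tolist())
s=ctrl.get_state();T=R.from_quat(s["tcp_rot"]).as_matrix();e=s["eef_pos"]
for dx in (-.004,-.002,0,.002):
  print(dx,proj(p,[e+T@[dx+.016,0,.0592],e+T@[dx+.019,0,.0562],e+T@[dx+.021,0,.0352],e+T@[dx+.021,0,.0332]])[:,1].round(1))
for r in (285,290,295,300,305):
  print(r,g[r,264:284].round(0).astype(int),g[r,350:370].round(0).astype(int))
# unit yaw: cover edges
```

```text
mouth [0.4811 0.1342 0.084 ]
slotR [ -89.2 -120.4] [29.1 29.7] mid [0.4738 0.1069]
slotL [64.5 95.9] [29.9 30.6] mid [0.486  0.1629]
bars [   3.4 -178.8] [31.6 33.8] mid [0.48   0.1348]
dots [  80.  -104.6] [33.4 32.5] mid [0.4799 0.1349]
[82.0, 88.0, 96.0, 106.0, 109.0, 110.0, 110.0, 110.0, 93.0, 73.0, 69.0, 70.0, 70.0, 67.0, 42.0, 16.0, 53.0, 68.0, 70.0, 73.0, 73.0, 92.0, 98.0, 96.0, 96.0, 96.0, 80.0, 43.0, 16.0, 12.0, 14.0, 10.0, 15.0, 54.0, 87.0, 96.0, 97.0, 96.0, 96.0, 97.0, 97.0, 97.0, 93.0, 70.0, 47.0, 56.0, 63.0, 62.0, 62.0, 53.0, 47.0, 47.0, 46.0, 48.0, 46.0, 47.0, 47.0, 48.0, 47.0, 48.0, 48.0, 47.0, 48.0, 47.0, 47.0, 47.0]
-0.004 [253.  249.6 260.9 262.5]
-0.002 [249.4 245.9 256.8 258.4]
0 [245.9 242.2 252.7 254.2]
0.002 [242.2 238.5 248.6 250. ]
285 [185 186 186 185 185 184 184 184 183 185 185 185 185 175 134  80  94  94
  95  93] [ 95  93  95  96  94  87  86 104 112 111 109 109 109 107 109 110 111 109
 110 111]
290 [184 185 185 185 185 185 184 184 184 184 184 167 114  90  94  94  92  94
  87  57] [ 14  51  86  94  95  98  97  95  93 102 112 110 109 110 110 109 109 109
 109 109]
295 [183 183 184 180 172 169 165 165 164 165 148 106  94  94  94  93  93  94
  94  93] [ 95  95  96  97  96  96  96  96  94  94 103 110 109 109 109 107 105  93
 105 132]
300 [164 165 164 164 164 164 165 166 165 149 110  95  95  94  84  61  54  53
  55  54] [ 63  74  75  75  77  81  90  95  95  95  81 110 150 151 151 152 151 148
 147 147]
305 [165 164 164 163 165 163 164 163 163 139  54  32  15  14  17  18  18  14
  15  20] [ 18  18  15  20  17  15  16  19  16  20  41 117 154 152 151 151 151 150
 149 148]
```

Emit:
send_rows(rows="0 0 0 35 0 0 -0.9;0 0 0 69 0.4 0 -0.9;0 0 0 69 0.4 25 -0.9;0 0 0 69 0.4 45 -0.9;0 0 0 69 0.4 65 -0.9;0 0 0 69 0.4 80 -0.9;0 0 0 69 0.4 93 -0.9;0 0 0 69 0.4 93 -0.9")

```text
time: 6.58
eef_pos: [0.4827, 0.133, 0.1143]
tcp_rot: [0.969, -0.246, -0.001, 0.0]
contact_force: [0.2, -0.1, 0.3]
opening: 0.105
finger_force: 32.7
```

Emit:
send_rows(rows="0 0 0 0 0 3 -0.9;0 0 0 0 0 6 -0.9;0 0 0 0 0 8 -0.9;0 0 0 0 0 10 -0.9;0 0 0 0 0 10 -0.9")

```text
time: 7.2
eef_pos: [0.4832, 0.1334, 0.1052]
tcp_rot: [0.969, -0.246, -0.0, 0.0]
contact_force: [0.6, -0.2, -0.0]
opening: 0.106
finger_force: 32.7
```

Emit:
send_rows(rows="0 0 0 0 0 1 -0.9;0 0 0 0 0 1 -0.9;0 0 0 0 0 1 -0.68;0 0 0 0 0 1 -0.68;0 0 0 0 0 -10 -0.68;0 0 0 0 0 -30 -0.68;0 0 0 0 0 -55 -0.68;0 0 0 -70 0 -70 -0.2")

```text
time: 8.2
eef_pos: [0.4328, 0.1621, 0.1769]
tcp_rot: [0.969, -0.248, 0.003, -0.001]
contact_force: [-0.7, 1.5, 1.7]
opening: 0.357
finger_force: 0.0
```

Emit:
send_rows(rows="0 0 0 0 0 -30 -0.2;0 0 0 0 0 -30 0")

```text
time: 8.45
eef_pos: [0.431, 0.1631, 0.2067]
tcp_rot: [0.969, -0.246, 0.003, -0.001]
contact_force: [0.1, 1.2, -0.2]
opening: 0.504
finger_force: 0.0
```

Run:
```python
from h import *
import pickle
np.set_printoptions(precision=4,suppress=True)
s=ctrl.get_state();print(s["eef_pos"],s["contact_force"])
p=ctrl.read_camera("wrist");pickle.dump(p,open("w4.pkl","wb"))
u,v=proj(p,[.48,.135,.1])[0].astype(int);print(u,v)
save(p,"pics/c4.png",(max(u-70,0),max(v-70,0),u+70,v+70),4)
print("tab c px if centred",proj(p,[[.48,.1349,.1015]])-[max(u-70,0),max(v-70,0)])
```

```text
[0.431  0.1631 0.2067] [ 0.0652  1.1522 -0.2447]
319 160
tab c px if centred [[70.4311 71.0932]]
```

View pics/c4.png

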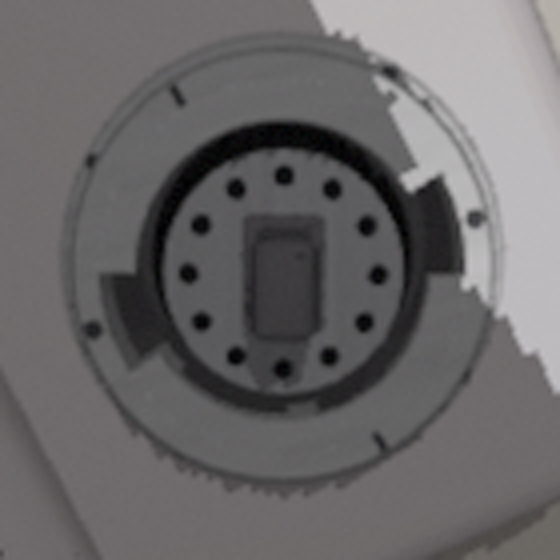

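Emit:
send_rows(rows="0 0 -10 29 49 0 0;0 0 -20 58 99 0 0;0 0 -30 87 148 0 0;0 0 -40 116 197 0 0;0 0 -50 145 246 0 0;0 0 -60 174 296 0 0;0 0 -70 203 345 0 0;0 0 -80 231 395 0 0")

```text
time: 9.5
eef_pos: [0.4434, -0.2756, 0.2025]
tcp_rot: [0.917, 0.398, -0.0, -0.001]
contact_force: [0.3, -0.5, 0.8]
opening: 0.499
finger_force: 0.0
```

Emit:
send_rows(rows="0 0 -10 0 0 15 0;0 0 -20 0 0 30 0;0 0 -30 0 0 40 0;0 0 -40 0 0 40 0;0 0 -50 0 0 40 0;0 0 -60 0 0 40 0;0 0 -66 0 0 40 0;0 0 -66 0 0 40 0")

```text
time: 10.5
eef_pos: [0.4435, -0.2736, 0.1624]
tcp_rot: [0.555, 0.832, 0.0, -0.001]
contact_force: [0.3, 0.9, -0.9]
opening: 0.499
finger_force: 0.0
```

Run:
```python
from h import *
import pickle
np.set_printoptions(precision=4,suppress=True)
p=pickle.load(open("w4.pkl","rb"));o=np.array([249,90])
for n,l in dict(dots=[(93,329),(475,218)],bars=[(177,95),(380,441)],sL=[(102,275),(136,369)],sR=[(441,176),(463,274)]).items():
    w=ray(p,[o+np.array(x)/4 for x in l],.084);d=w[1]-w[0];print(n,w.mean(0),np.degrees(np.arctan2(d[1],d[0])))
    if n[0]=="s": globals()[n]=w.mean(0)
d=sL-sR;print("slots",(sL+sR)/2,np.degrees(np.arctan2(d[1],d[0])))
tgt([0.446,-.2945,.1],118)
p=ctrl.read_camera("wrist");pickle.dump(p,open("w5.pkl","wb"));save(p,"pics/w5.png")
for t in ["cap","cap_bar"]:
    for d in ctrl.look_for(p,t)[:2]: w=W(p,d["position"]);print(t,d["p"],w,proj(p,w)[0])
```

```text
dots [0.48   0.1349 0.084 ] -102.43449641492077
bars [0.48   0.1348 0.084 ] -177.39482026991848
sL [0.4859 0.1625 0.084 ] 170.0797028834656
sR [0.4736 0.1067 0.084 ] 166.6442547860134
slots [0.4798 0.1346 0.084 ] 77.60367487474305
pos [ 0.4435 -0.2736  0.1624] yaw 112.55 tilt [-0.0013  0.0012 -1.    ] q6 -1.14 t 10.5
shift [-20.4  -5.7  62.4] turn -5.4
cap 0.6 [ 0.4441 -0.2923  0.0345] [308.1003 258.5691]
cap_bar 0.82 [ 0.44   -0.2861  0.0377] [305.9726 250.798 ]
```

View pics/w5.png

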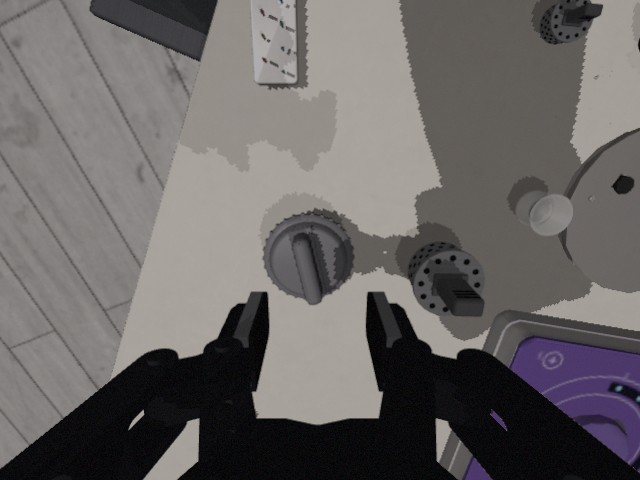

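Run:
```python
from h import *
import pickle
np.set_printoptions(precision=4,suppress=True)
p=pickle.load(open("w5.pkl","rb"))
w=ray(p,[(298,240),(314,298)],.058);d=w[0]-w[1];print(w,w.mean(0),np.degrees(np.arctan2(d[1],d[0])))
b=ray(p,[(308.5,257)],.026)[0];print(b)
print("brim px if",proj(p,[b+.034*np.array([np.cos(t),np.sin(t),0]) for t in np.arange(0,6.28,.785)]).round(0).tolist())
tgt([*((b+w.mean(0))/2)[:2],.05],np.degrees(np.arctan2(d[1],d[0])))
```

```text
[[ 0.4302 -0.2742  0.058 ]
 [ 0.4559 -0.309   0.058 ]] [ 0.4431 -0.2916  0.058 ] 126.4660179984153
[ 0.4449 -0.2941  0.026 ]
brim px if [[349.0, 273.0], [350.0, 241.0], [326.0, 217.0], [291.0, 217.0], [266.0, 241.0], [268.0, 273.0], [292.0, 294.0], [325.0, 295.0]]
pos [ 0.4437 -0.2735  0.163 ] yaw 112.56 tilt [-0.0006  0.0006 -1.    ] q6 -1.14 t 10.65
shift [-18.   -7.1 112.9] turn -13.9
```

Emit:
send_rows(rows="0 0 -7 -18 -7.2 30 0;0 0 -13 -18 -7.2 60 0;0 0 -13 -18 -7.2 85 0;0 0 -13 -18 -7.2 99 0;0 0 -13 -18 -7.2 101 0;0 0 -13 -18 -7.2 101 -0.9;0 0 -13 -18 -7.2 101 -0.9;0 0 -13 -18 -7.2 101 -0.9", grip_force=40)

```text
time: 11.65
eef_pos: [0.4448, -0.2934, 0.0637]
tcp_rot: [0.457, 0.89, -0.0, 0.001]
contact_force: [-0.4, 0.3, 2.3]
opening: 0.124
finger_force: 42.9
```

Emit:
send_rows(rows="0 0 0 0 0 0 -0.9;0 0 0 0 0 0 -0.9")

```text
time: 11.9
eef_pos: [0.4448, -0.2935, 0.0636]
tcp_rot: [0.457, 0.89, -0.0, 0.001]
contact_force: [-0.1, 0.8, 5.5]
opening: 0.132
finger_force: 43.4
```

Emit:
send_rows(rows="0 0 0 0 0 -50 -0.9;0 0 0 0 0 -100 -0.9;0 0 8 45 38 -130 -0.9;0 0 16 90 76 -130 -0.9;0 0 24 135 114 -130 -0.9;0 0 32 180 152 -130 -0.9;0 0 40 225 191 -130 -0.9;0 0 48 260 220 -130 -0.9")

```text
time: 12.9
eef_pos: [0.4702, 0.049, 0.1915]
tcp_rot: [0.78, 0.626, -0.001, -0.001]
contact_force: [0.2, -0.2, -1.3]
opening: 0.128
finger_force: 42.4
```

Emit:
send_rows(rows="0 0 0 0 0 0 -0.9")

```text
time: 13.02
eef_pos: [0.4702, 0.0495, 0.1913]
tcp_rot: [0.778, 0.629, -0.001, -0.001]
contact_force: [1.3, -1.2, -1.5]
opening: 0.125
finger_force: 42.4
```

Run:
```python
from h import *
import pickle
np.set_printoptions(precision=4,suppress=True)
tgt([.48,.1349,.19],77.6)
p=ctrl.read_camera("wrist");pickle.dump(p,open("w6.pkl","wb"))
s=ctrl.get_state();T=R.from_quat(s["tcp_rot"]).as_matrix();e=s["eef_pos"];print(s["contact_force"],s["opening"])
im=p["color"].copy()
for dx,c in ((0,(255,0,0)),):
  for r,z in ((.034,.0416),):
    a=np.linspace(0,2*np.pi,200)
    for x,y in proj(p,[e+T@[dx+r*np.cos(t),r*np.sin(t),z] for t in a]): 
        if 0<=x<640 and 0<=y<480: im[int(y),int(x)]=c
q={"color":im}
save(q,"pics/c6.png",(220,190,420,390),3)
for dx in (-4,-2,0,2,4): print(dx,proj(p,[e+T@[dx*1e-3+.034,0,.0416],e+T@[dx*1e-3,.034,.0381],e+T@[dx*1e-3,-.034,.0381]]).round(1).tolist())
```

```text
pos [0.4702 0.0495 0.1913] yaw 77.93 tilt [-0.0024  0.0007 -1.    ] q6 0.1 t 13.03
shift [85.5 -8.2  1.3] turn 0.3
[ 0.2433 -0.3378 -2.2396] 0.1296975967228747
-4 [[317.7, 233.0], [387.3, 302.0], [247.8, 301.7]]
-2 [[317.8, 228.9], [387.6, 298.3], [247.5, 298.0]]
0 [[317.8, 224.8], [387.9, 294.6], [247.3, 294.3]]
2 [[317.8, 220.6], [388.1, 290.8], [247.1, 290.5]]
4 [[317.8, 216.4], [388.4, 287.1], [246.8, 286.7]]
```

View pics/c6.png

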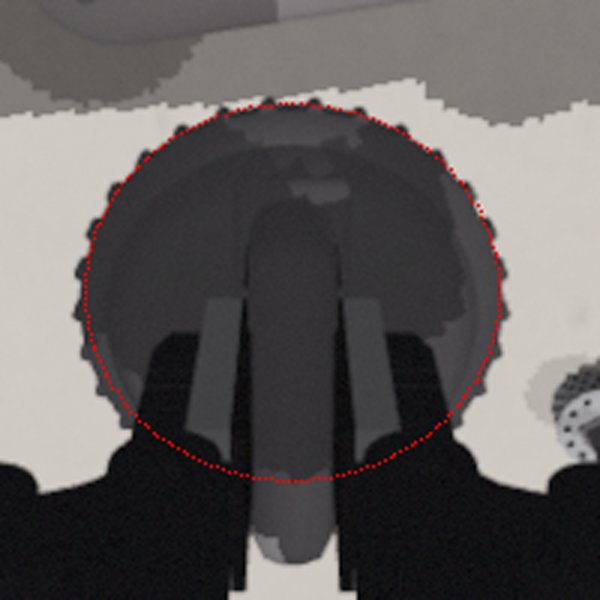

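Emit:
send_rows(rows="0 0 0.3 43 -4 0 -0.9;0 0 0.3 85.5 -8.2 0 -0.9;0 0 0.3 85.5 -8.2 0 -0.9;0 0 0.3 85.5 -8.2 15 -0.9;0 0 0.3 85.5 -8.2 30 -0.9;0 0 0.3 85.5 -8.2 40 -0.9;0 0 0.3 85.5 -8.2 46 -0.9;0 0 0.3 85.5 -8.2 46 -0.9")

```text
time: 14.08
eef_pos: [0.4813, 0.1319, 0.1461]
tcp_rot: [0.781, 0.625, -0.0, -0.0]
contact_force: [-0.4, 0.2, -0.5]
opening: 0.134
finger_force: 42.5
```

Run:
```python
from h import *
tgt([.48,.1349,.1386],77.6);s=ctrl.get_state();print(s["contact_force"],s["wrist_torque"])
```

```text
pos [0.4813 0.1319 0.1461] yaw 77.34 tilt [-9.e-04  4.e-04 -1.e+00] q6 0.28 t 14.07
shift [ 2.6 -1.9  7.5] turn -0.3
[-0.42869624  0.21315572 -0.48885117] [ 0.10227991  0.0753722  -0.00997931]
```

Emit:
send_rows(rows="0 0 -0.3 2.6 -1.9 0 -0.9;0 0 -0.3 2.6 -1.9 2 -0.9;0 0 -0.3 2.6 -1.9 4 -0.9;0 0 -0.3 2.6 -1.9 6 -0.9;0 0 -0.3 2.6 -1.9 8 -0.9;0 0 -0.3 2.6 -1.9 9.5 -0.9;0 0 -0.3 2.6 -1.9 9.5 -0.9")

```text
time: 14.95
eef_pos: [0.4802, 0.1349, 0.1368]
tcp_rot: [0.779, 0.627, -0.0, -0.0]
contact_force: [0.3, 0.4, -2.1]
opening: 0.125
finger_force: 42.4
```

Run:
```python
from h import *
tgt([.48,.1349,.1351],77.6);s=ctrl.get_state();print(s["contact_force"],s["wrist_torque"])
```

```text
pos [0.4802 0.1349 0.1368] yaw 77.66 tilt [-4.e-04 -0.e+00 -1.e+00] q6 0.29 t 14.95
shift [-0.  -0.2  1.7] turn 0.1
[ 0.26952291  0.42914035 -2.13396772] [ 0.04322802 -0.01240557 -0.03727094]
```

Emit:
send_rows(rows="0 0 0 0 -0.2 2 -0.9;0 0 0 0 -0.2 4 -0.9;0 0 0 0 -0.2 6 -0.9;0 0 0 0 -0.2 8 -0.9;0 0 0 0 -0.2 9.5 -0.9;0 0 0 0 -0.2 9.5 -0.9")

```text
time: 15.7
eef_pos: [0.4804, 0.135, 0.1279]
tcp_rot: [0.779, 0.627, 0.0, 0.0]
contact_force: [-1.1, 0.0, 4.9]
opening: 0.131
finger_force: 43.2
```

Run:
```python
from h import *
tgt([.48,.1349,.1266],77.6);s=ctrl.get_state();print(s["contact_force"],s["wrist_torque"])
```

```text
pos [0.4804 0.135  0.1279] yaw 77.67 tilt [ 9.e-04  0.e+00 -1.e+00] q6 0.29 t 15.7
shift [-0.2 -0.4  1.3] turn 0.1
[-1.10341842  0.00576515  4.85645463] [-0.06740607  0.18262522 -0.01515451]
```

Emit:
send_rows(rows="0 0 0 0 0 1 -0.9;0 0 0 0 0 1.5 -0.9;0 0 0 0 0 1.5 -0.9;0 0 5 0 0 1.5 -0.9;0 0 10 0 0 1.5 -0.9;0 0 10 0 0 1.5 -0.9", grip_force=60)

```text
time: 16.45
eef_pos: [0.4807, 0.1351, 0.1264]
tcp_rot: [0.83, 0.557, 0.001, 0.0]
contact_force: [1.0, 0.4, 5.0]
opening: 0.122
finger_force: 64.8
```

Run:
```python
from h import *
tgt([.48,.1349,.1266],2.6);s=ctrl.get_state();print(s["contact_force"],s["wrist_torque"])
```

```text
pos [0.4807 0.1351 0.1264] yaw 67.71 tilt [ 1.9e-03  4.0e-04 -1.0e+00] q6 0.46 t 16.45
shift [-0.5 -0.6 -0.2] turn 65.1
[1.02195062 0.39621029 4.96969211] [ 0.03663836 -0.14297604 -0.02539863]
```

Emit:
send_rows(rows="0 0 8 0 0 0 -0.9;0 0 16 0 0 0 -0.9;0 0 24 0 0 0 -0.9;0 0 32 0 0 0 -0.9;0 0 40 0 0 0 -0.9;0 0 48 0 0 0 -0.9;0 0 56 0 0 0 -0.9;0 0 60 0 0 0 -0.9")

```text
time: 17.45
eef_pos: [0.4806, 0.1349, 0.1263]
tcp_rot: [0.998, 0.067, 0.001, 0.0]
contact_force: [0.7, -0.6, 4.9]
opening: 0.123
finger_force: 64.8
```

Run:
```python
from h import *
tgt([.48,.1349,.1266],2.6);s=ctrl.get_state();print(s["contact_force"],s["wrist_torque"])
```

```text
pos [0.4806 0.1349 0.1263] yaw 7.63 tilt [ 1.5e-03 -4.0e-04 -1.0e+00] q6 1.51 t 17.45
shift [-0.6 -0.1 -0.3] turn 5.0
[ 0.65519188 -0.5828361   4.89595546] [-0.14665867 -0.12386855  0.02681661]
```

Now turn on gently to the stop.

Emit:
send_rows(rows="0 0 3 0 0 0 -0.9;0 0 6 0 0 0 -0.9;0 0 8 0 0 0 -0.9;0 0 10 0 0 0 -0.9;0 0 10 0 0 0 -0.9")

```text
time: 18.08
eef_pos: [0.4806, 0.1351, 0.1263]
tcp_rot: [1.0, -0.02, 0.001, -0.0]
contact_force: [1.3, 0.9, 5.2]
opening: 0.12
finger_force: 64.8
```

Run:
```python
from h import *
tgt([.48,.1349,.1266],2.6);s=ctrl.get_state();print(s["contact_force"],s["wrist_torque"])
```

```text
pos [0.4806 0.1351 0.1263] yaw -2.26 tilt [ 1.6e-03  1.0e-04 -1.0e+00] q6 1.68 t 18.07
shift [-0.6  0.2 -0.3] turn -4.9
[1.25940793 0.924307   5.20372633] [-0.02393041 -0.22795404  0.07245024]
```

Emit:
send_rows(rows="0 0 1 0 0 0 -0.9;0 0 2 0 0 0 -0.9;0 0 3 0 0 0 -0.9;0 0 3 0 0 0 -0.9")

```text
time: 18.58
eef_pos: [0.4806, 0.1352, 0.1263]
tcp_rot: [0.999, -0.046, 0.001, 0.0]
contact_force: [2.2, 1.4, 5.7]
opening: 0.122
finger_force: 65.5
```

Run:
```python
from h import *
tgt([.48,.1349,.1266],2.6);s=ctrl.get_state();print(s["contact_force"],s["wrist_torque"])
```

```text
pos [0.4806 0.1352 0.1263] yaw -5.22 tilt [ 1.6e-03 -1.0e-04 -1.0e+00] q6 1.73 t 18.57
shift [-0.5  0.3 -0.3] turn -7.8
[2.15643254 1.41560101 5.71504504] [ 0.31823949 -0.4244343   0.81106265]
```

Emit:
send_rows(rows="0 0 -4 0 0 0 -0.9;0 0 -7 0 0 0 -0.9;0 0 -7 0 0 -1 -0.9;0 0 -7 0 0 -2 -0.9;0 0 -7 0 0 -3 -0.9;0 0 -7 0 0 -3.8 -0.9;0 0 -7 0 0 -3.8 -0.9")

```text
time: 19.45
eef_pos: [0.4798, 0.135, 0.1296]
tcp_rot: [1.0, 0.014, -0.0, -0.0]
contact_force: [0.9, 1.4, 4.2]
opening: 0.121
finger_force: 64.6
```

Run:
```python
from h import *
tgt([.48,.1349,.1301],2.6);s=ctrl.get_state();print(s["contact_force"],s["wrist_torque"])
```

```text
pos [0.4798 0.135  0.1296] yaw 1.65 tilt [-7.e-04  1.e-04 -1.e+00] q6 1.61 t 19.45
shift [ 0.2  0.1 -0.5] turn -0.9
[0.92918148 1.43337068 4.2221446 ] [ 0.16825096 -0.09294576 -0.00133538]
```

Emit:
send_rows(rows="0 0 0 0 0 -0.5 -0.9;0 0 0 0 0 -0.5 -0.6;0 0 0 0 0 -0.5 -0.3;0 0 0 0 0 -0.5 -0.1;0 0 0 0 0 -0.5 -0.1;0 0 0 0 0 -25 -0.1;0 0 0 0 0 -60 -0.1;0 0 0 -40 0 -80 -0.1")

```text
time: 20.45
eef_pos: [0.442, 0.1336, 0.2124]
tcp_rot: [1.0, 0.014, 0.002, -0.0]
contact_force: [0.4, -0.1, 0.5]
opening: 0.451
finger_force: 0.0
```

Run:
```python
from h import *
np.set_printoptions(precision=4,suppress=True)
s=ctrl.get_state();print(s["eef_pos"],s["contact_force"])
p=ctrl.read_camera("wrist")
q=ctrl.read_camera("side")
u,v=proj(q,[.48,.135,.1])[0].astype(int)
a=cv2.resize(p["color"][:,:,::-1],(480,360));b=cv2.resize(q["color"][v-50:v+50,u-44:u+44,::-1],(316,360),interpolation=cv2.INTER_CUBIC)
cv2.imwrite("pics/end.png",np.hstack([a,b]))
for t in ["cap","cap_bar"]:
    for pp in (p,q):
        for d in ctrl.look_for(pp,t)[:1]: print(t,d["p"],W(pp,d["position"]))
```

```text
[0.442  0.1336 0.2124] [ 0.3968 -0.0993  0.497 ]
cap 0.59 [0.4852 0.1273 0.0996]
cap 0.69 [0.4692 0.1419 0.1035]
cap_bar 0.69 [0.4789 0.1337 0.1012]
cap_bar 0.89 [0.466  0.1416 0.103 ]
```

View pics/end.png

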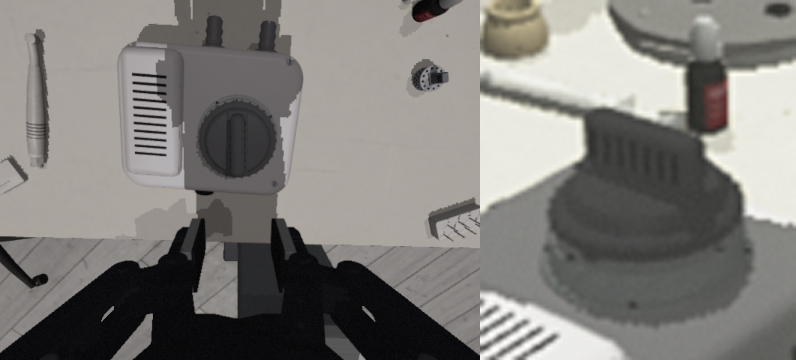

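The last picture shows the cap level on the collar. Its bar points along world x, in line with the bar marks, and it sits free of the gripper.

```bash
python3 -c "
from plant import ctrl;print(ctrl.sign_off())"
```

```text
the job is handed in; nothing more can be done
None
```

I set the middle-sized strainer in the sprung cup and turned the cap to its stop. I then let it rise to its locked height, released it and handed the job in at about 20.5 s; the hand-in call gave no verdict.

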